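One cycle of the bottle capping press

TASK

Change over the two bottles at the hand capping press: take the closed bottle out from under the ram and stand it in the tray, and put the tray's bottle with the raised cap under the ram in its place, pushed up against the V stop. Then press the ram down by its palm knob until that cap is fully home on the bottle, feeling for the stop so as not to crack the glass, and let the ram spring all the way back up. Keep both bottles upright and do not shove the other things about.

Things in the scene. Friction and masses are not known exactly. Their poses are not given: they have to be found in the camera images.
- press: Hand capping press, fixed, grey: base plate 185 x 130 x 12 mm, steel column at its far side, overhanging head. It stands side-on to the robot, its open front to the left. Origin at bench level on the ram's vertical axis; +x points from the open front to the column, z up. In its frame the base spans x -85 to 100 and y -65 to 65 mm, the column's foot begins at x = 40 and the column at x = 58 mm.
- press_nest (a point): The place for a bottle: point on top of the base plate (12 mm above the bench) on the ram axis. Behind it is an aluminium V stop, open to the press's -x: two walls 12 mm high and 30 mm long, at 45 degrees. A bottle pushed to the press's +x against both walls is centred on the ram axis.
- press_head (a point): Centre of the underside of the round guide boss of the press head, on the ram axis, 158 mm above the bench. The boss has radius 20 mm and is 45 mm high; the head arm behind it is as high and 44 mm wide. There is little height under the raised ram, so a gripper must come in tilted (about 40 degrees from vertical, leaning back towards the press's -x).
- ram: Sprung ram, sliding straight down only, stroke 74 mm. Origin: centre of its steel lower end, z up, 154 mm above the bench when raised. Under it a threaded foot with a white nylon pad (radius 13 mm), screwed out differently each time: the pad's underside is 14 to 30 mm below the origin, raised 124 to 140 mm above the bench. So the stroke that seats the cap, 50 to 66 mm, must be felt.
- ram_knob (a point): Centre of the flat top of the black palm knob (flat 38 mm, knob 44 mm across), 152 mm above the ram's origin: 306 mm above the bench when raised. Push it straight down with closed fingertips: about 4 N starts it, 10 N at 60 mm; moving the raised cap adds 6 N; then the force rises steeply as the cap meets the shoulder (20 N seats it; over 35 N cracks the glass). It springs back when let go.
- tray: Fixed white plastic tray, 160 (x) x 230 (y) mm outside, rim 12 mm high and 4 mm thick, floor 4 mm above the bench. Origin at bench level at its centre, z up. It stands side-on like the press (its +x points about to the robot's right).
- done_bottle: The closed bottle, under the ram at the start: amber glass, 34 mm diameter, straight sides from 0 to 40 mm, shoulder at 46 mm, with its white cap (31 to 33 mm diameter, 16 mm high) fully home, its skirt on the shoulder; 62 mm tall in all, about 55 to 100 g. Origin at the centre of its underside, z up the bottle.
- open_bottle: The bottle still to be closed, in the tray at the start: the same amber glass bottle (34 mm diameter, straight sides from 0 to 40 mm, shoulder at 46 mm), but its cap stands 6 to 9 mm too high, showing a gap of neck. Origin at the centre of its underside, z up the bottle.
- cap: The raised white cap of open_bottle: it stays on the neck and slides only along the bottle's axis, stiffly (about 6 N), staying where it is left. Origin at the centre of its lower edge, 46 mm above the bottle's underside when it is fully home, up to 55 mm at the start. Cap 16 mm high.
- jar: Bystander standing in the tray near its +x rim: short jar with grey lid, 36 mm diameter, 38 mm tall. Origin at the centre of its underside.
- tube_rack: Bystander: grey rack with capped tubes, 60 x 180 x 82 mm.
- tip_box: Bystander: grey box of pipette tips, 85 x 120 x 62 mm.
- beaker: Bystander: glass beaker, 60 mm diameter, 85 mm tall.
- marker: Bystander: marker pen lying on the bench, 137 mm long.
- dish: Bystander: flat clear dish, 90 mm diameter, 14 mm high.
- reagent: Bystander: amber reagent bottle, 70 mm diameter, 140 mm tall.
There are look-alikes about, which are no part of the job. What is shaped like the open_bottle but black or pink is not meant.

How it is judged:
On the way:
1. the ram, pushed down more than 46 mm, has seated the raised cap (within 1.5 mm of fully home) on its bottle standing under it (z of cap in the frame of open_bottle below 0.0475 m and z of ram in the frame of press below 0.108 m and horizontal distance between open_bottle and press_nest below 0.006 m), for 0.05 s.
At the end, for the whole second after the job is handed in: The bottle that had the raised cap stands upright on the press, within 6 mm of the ram axis, its cap within 1.5 mm of fully home; the ram is back up within 4 mm; the closed bottle stands upright inside the tray on its floor; both at rest (z of cap in the frame of open_bottle below 0.0475 m and horizontal distance between open_bottle and press_nest below 0.006 m and height (world z) of open_bottle below 0.015 m and angle between each of open_bottle, done_bottle's own z axis and vertical below 0.06 rad and z of ram in the frame of press above 0.15 m and x of done_bottle in the frame of tray between -0.062 and 0.062 m and y of done_bottle in the frame of tray between -0.097 and 0.097 m and height (world z) of done_bottle below 0.007 m and linear speed of each of done_bottle, open_bottle below 0.02 m/s); the robot touches nothing.
It fails at once if a bottle tipped by more than 45 degrees (angle between any of done_bottle, open_bottle's own z axis and vertical above 0.8 rad).
It fails at once if a bottle crushed: more than 25 N between the ram and a bottle (contact force between ram and open_bottle above 25 N or contact force between ram and done_bottle above 25 N).
It fails at once if a bystander shoved more than 30 mm or knocked over (distance of any of jar, tube_rack, tip_box, beaker, marker, dish, reagent from where it was at the start of the episode above 0.03 m or angle between any of jar, beaker, reagent's own z axis and vertical above 0.5 rad).
It also fails if it takes over 67 s, if anything falls off the work surface, if the arm or the gripper's body presses on something with over 40 N, if the wrist force passes 120 N, or if a joint passes its speed limit or range.

ROBOT

A 6-joint arm with a two-finger parallel gripper is mounted at the origin on the work surface. World frame = base frame: x ahead of the robot, y to its left, z up, the work surface at z = 0. Lengths are in m, angles in rad, forces in N, time in s.
With the tool pointing down it reaches from about 0.3 to 0.825 m from the base axis. Payload 5.4 kg.
Tool frame: the origin (TCP) lies at the very end of the fingers, on their centre line; the grasp point (between the pads) lies 19 mm behind it; z points along the fingers, y is the line along which they close (so a half turn about z gives the same grasp; the last joint's range is limited). The gripper opens to 92 mm and grips with 3 to 60 N. Pads are 20 mm wide; open, the fingers measure 128 mm over their backs; the gripper's body (75 mm by 189 mm) begins 69 mm behind the grasp point.
Start: joints at [-1.432, 0.158, 1.597, -0, 1.386, -0.21], TCP at [0.196, -0.54, 0.215] pointing down, gripper open.
Joint ranges: [-2.91, 2.91], [-0.94, 2.29], [0.18, 2.7], [-1.29, 4.43], [0.17, 2.64], [-3, 3]. Speed limits (rad/s): [2.57, 2.57, 3.14, 3.14, 3.14, 3.14].

INTERFACE

Orientations are given as a unit quaternion [w, x, y, z].
In Python, from bench import get_obs, capture, camera_params, env gives the robot as it stands.
- The arm moves only by the tool arm_command, never from a script. Its arguments are lists of equal length, an entry for each row: "xyz": the shift along the world's x, y, z in m, a list of three; "roll": the turn about the world's z in degrees; "claw": the finger opening in m, from 0 to 0.0919. In form: {"xyz": [[x, y, z], ...], "roll": [roll, ...], "claw": [claw, ...]}. A call has 1 to 12 rows; each row is the pose to reach, as a shift and turn from the pose commanded when the call began; what a row does not reach only later rows make up. A row lasts 1/8 s, in which the tool goes at most 62.5 mm and 10.7 degrees, less where a joint would pass 70% of its speed; a pose out of reach is approached as far as the arm can. A call with a gripper value outside its range is refused whole. The fingers move at their own pace and stop on an object; "newtons" is the grip in N (left out, the last holds). Time passes only in rows, so rows that repeat a pose let the fingers close. It gives the time, the measured TCP pose, the force, the opening and the grip force at its end, in the units of the state.
- get_obs(): the state, without advancing time (a new reading comes with each control period).
- capture(name): name is "side" or "top" or "wrist"; returns the picture (384x512x3 uint8, red, green, blue); there is no depth.
- camera_params(name): a dict with "K" (3x3 intrinsics, pixels), "world_to_cam" (4x4, takes a point from world to camera coordinates). Camera axes: x right, y up, looking along -z (the intrinsics and any distortion apply to the point x, -y, -z); pixel columns grow to the right and rows downward; lengths in m; the calibration is good to about 2 mm. The wrist camera is an equidistant fisheye: a pixel r from the principal point sees the ray r / f radians off the axis. A picture is of the moment at which its call begins: read the wrist's pose just before it. camera_params takes no time and is no camera call; for the wrist camera it gives the pose at the moment of the call.
- env.close_job(): hands the job in; it is judged then, once.
The state is a dict: "t": time; "qpos": joint angles; "qvel": joint speeds; "effort": joint torques, N m; "tool_pos": TCP position; "eef_rot": TCP orientation; "force": force on the tool from outside, world axes, zero at the start; "ft_torque": the same for the moment, N m; "width": opening from 0.0 (shut) to 1.0 (fully open); "grasp_force": force on a finger pad.
Only numpy, scipy, OpenCV 4.12 (cv2) and the standard library are available. Lean on these libraries where they do the work, as an engineer would, in place of code of your own. Each camera call takes 0.05 s, during which the arm holds its last target. There are 200 camera calls.

## Working session

There is one attempt and no reset: what is moved stays moved. The work goes in short steps, Python scripts to look and compute and a tool call to move; the robot and the scene stay as the last step left them, time stands still between calls to the robot, and variables do not carry over. Pictures are saved under pics/ and viewed, at most 10 in all, crops included, and the job is handed in when it is done.

Besides the shell and the picture viewer there is one more tool, called after "Request:" as a command line: name --pt "numbers of a row" for each row, then --argument value for the rest. arm_command: Moves the arm, as the interface text tells. Its arguments: {"type":"object","properties":{"xyz":{"type":"array","items":{"type":"array","items":{"type":"number"}}},"roll":{"type":"array","items":{"type":"number"}},"claw":{"type":"array","items":{"type":"number"}},"newtons":{"type":"number"}},"required":["xyz","roll","claw"]}

```bash
ls; mkdir -p pics; python3 - <<'E'
from bench import get_obs,capture,camera_params,env
import cv2,numpy as np
o=get_obs();print({k:np.round(v,3).tolist() for k,v in o.items()})
ims=[]
for n in ("side","top","wrist"):
    im=capture(n);np.save(f"pics/{n}0.npy",im);cv2.imwrite(f"pics/{n}0.png",cv2.resize(im[:,:,::-1],(800,600)))
    p=camera_params(n);print(n,np.round(p["K"],1).tolist(),np.round(p["world_to_cam"],3).tolist(),[k for k in p])
E
```

```text
pics
{'t': 0.0, 'qpos': [-1.432, 0.159, 1.598, -0.0, 1.386, -0.21], 'qvel': [0.0, 0.001, 0.001, -0.0, 0.0, 0.0], 'effort': [0.001, -38.558, -32.21, 0.07, 0.038, -0.0], 'tool_pos': [0.196, -0.54, 0.214], 'eef_rot': [-0.001, 0.985, 0.174, 0.0], 'force': [-0.133, -0.275, 1.133], 'ft_torque': [-0.026, 0.004, 0.018], 'grasp_force': 0.0, 'width': 1.001}
side [[475.1, 0.0, 253.6], [0.0, 475.1, 186.1], [0.0, 0.0, 1.0]] [[-0.99, -0.141, 0.018, 0.557], [0.108, -0.671, 0.734, -0.241], [-0.092, 0.728, 0.679, -1.427], [0.0, 0.0, 0.0, 1.0]] ['K', 'world_to_cam']
top [[366.6, 0.0, 252.1], [0.0, 366.6, 189.4], [0.0, 0.0, 1.0]] [[0.005, -1.0, 0.016, -0.067], [0.997, 0.006, 0.08, -0.588], [-0.08, 0.015, 0.997, -1.232], [0.0, 0.0, 0.0, 1.0]] ['K', 'world_to_cam']
wrist [[297.3, 0.0, 258.8], [0.0, 297.3, 189.3], [0.0, 0.0, 1.0]] [[0.341, -0.94, -0.001, -0.574], [0.904, 0.329, -0.274, 0.03], [0.258, 0.092, 0.962, -0.391], [0.0, 0.0, 0.0, 1.0]] ['K', 'world_to_cam']
```

View pics/side0.png

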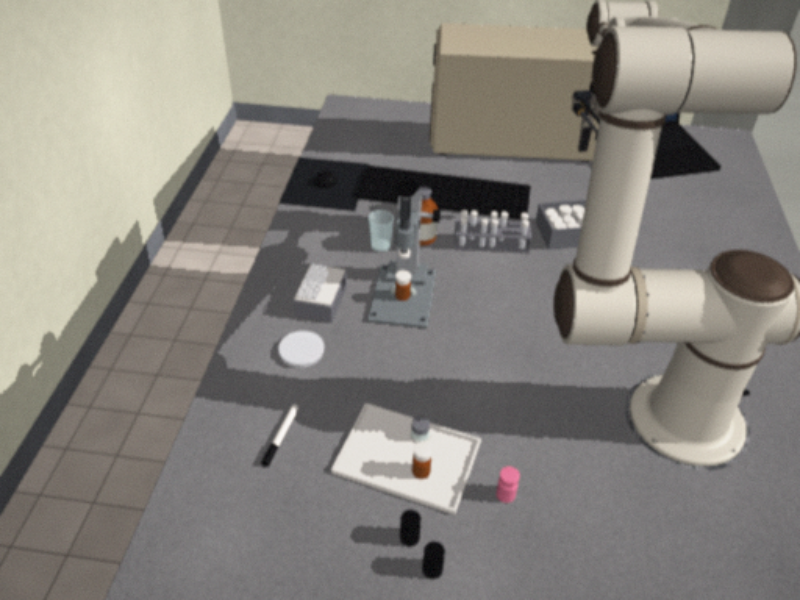

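View pics/top0.png

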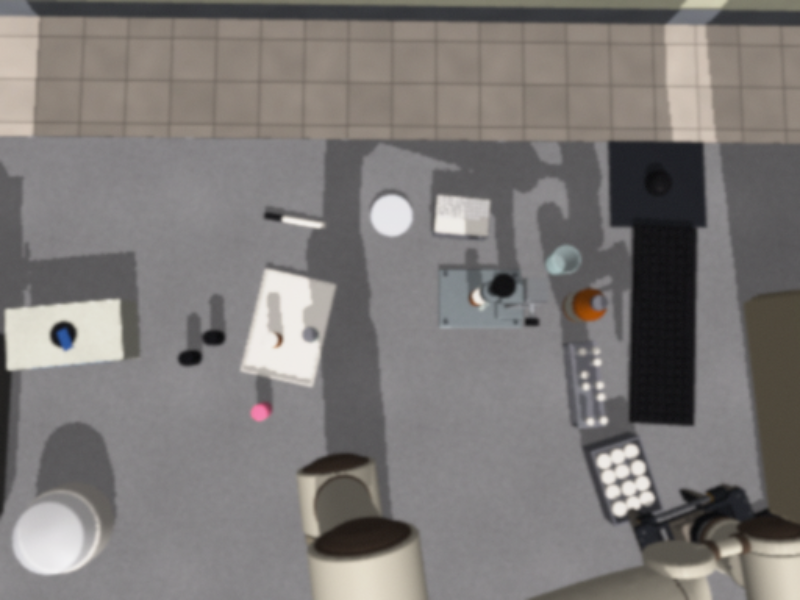

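View pics/c1.png

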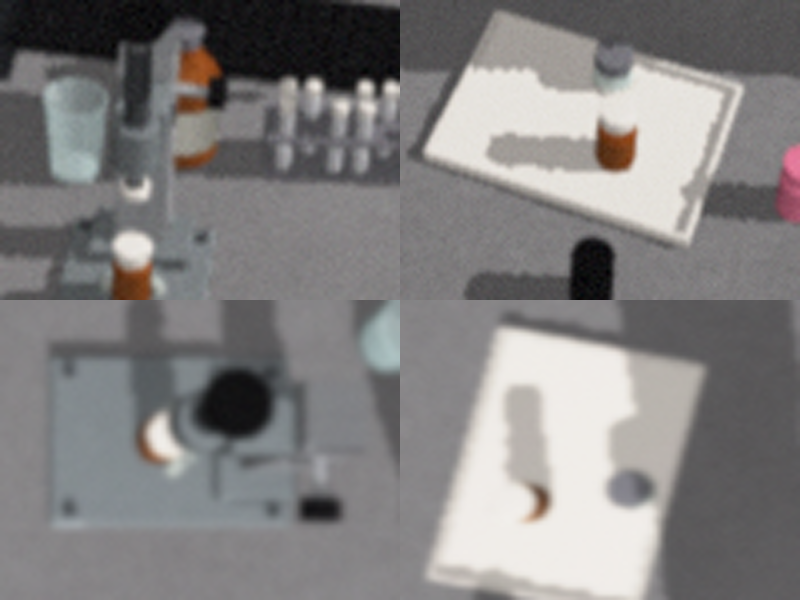

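```bash
python3 - <<'E'
from h import *
S,T=cam("side"),cam("top")
s=np.load("pics/side0.npy");t=np.load("pics/top0.npy")
pc=[(270+u/4.545,160+v/4.545) for u,v in [(50,55),(297,58),(293,225),(52,227)]]
c=np.array([onz(T,p,.012) for p in pc]);print("base",c.round(3).tolist(),np.linalg.norm(np.roll(c,-1,0)-c,axis=1).round(3))
def big(m,box):
    z=np.zeros_like(m);x,y,w,h=box;z[y:y+h,x:x+w]=m[y:y+h,x:x+w]
    n,l,st,ce=cv2.connectedComponentsWithStats(z.astype(np.uint8));i=1+st[1:,4].argmax();return l==i,st[i],ce[i]
tm=t.astype(int)
m,st,ce=big(tm.max(2)<45,(300,165,40,35));print("knob top px",st,ce)
kt=cv2.minEnclosingCircle(np.argwhere(m)[:,::-1].astype(np.float32));print(kt)
k=onz(T,kt[0],.306-.01);print("knob@.296",k.round(3))
m,st,ce=big(tm.min(2)>125,(150,165,75,90));r=cv2.minAreaRect(np.argwhere(m)[:,::-1].astype(np.float32));bx=cv2.boxPoints(r)
w=np.array([onz(T,p,.012) for p in bx]);print("tray",r,w.round(3).tolist(),w.mean(0).round(3),np.linalg.norm(np.roll(w,-1,0)-w,axis=1).round(3))
sm=s.astype(int);am=(sm[:,:,0]>sm[:,:,2]*2)&(sm[:,:,0]>70)&(sm[:,:,1]<sm[:,:,0]*.75)
for box,z in (((245,170,30,35),.012),((255,280,30,35),.004)):
    m,st,ce=big(am,box);print("amber",st,ce)
    u=st[0]+(st[2]-1)/2;b=onz(S,(u,st[1]+st[3]-.5),z);cc,d=ray(S,(u,st[1]));d2=d[:2]/np.linalg.norm(d[:2])
    print(" bottle at",(b[:2]+.017*d2).round(4), "width",st[2]*np.linalg.norm(b-cc)/475)
gm=abs(tm[:,:,0]-tm[:,:,2]); 
for p in [(148+630/4.545-400/4.545,165+188/3.846)]: print("jar",onz(T,p,.038).round(3))
# predicted axis reproj of knob in side
print("knob in side",proj(S,np.array([*k[:2],.306])))
for z in (.074,): print("donecap top view (crop 163,435)",onz(T,(270+163/4.545,160+135/4.545),z).round(3), onz(S,(225+133/4,115+245/4),z).round(3))
m,st,ce=big(sm.max(2)<60,(250,118,14,32));print("knob side",st,ce)
E
```

```text
base [[0.65, -0.164, 0.012], [0.649, -0.354, 0.012], [0.521, -0.349, 0.012], [0.518, -0.165, 0.012]] [0.19  0.128 0.184 0.131]
knob top px [314 176  15  14 165] [321.4        182.40606061]
((320.73895263671875, 181.8451385498047), 7.916940212249756)
knob@.296 [ 0.588 -0.244  0.296]
tray ((181.99998474121094, 209.49996948242188), (63.99999237060547, 88.99998474121094), -0.0) [[0.367, 0.282, 0.012], [0.671, 0.29, 0.012], [0.673, 0.069, 0.012], [0.367, 0.065, 0.012]] [0.52  0.176 0.012] [0.305 0.221 0.306 0.217]
amber [253 182  10  10  72] [257.41666667 186.59722222]
 bottle at [ 0.5831 -0.242 ] width 0.034454318009168435
amber [264 294  11  12  97] [269.30927835 299.73195876]
 bottle at [0.49   0.1985] width 0.031354360404546415
jar [0.503 0.116 0.038]
knob in side [258.50735894 117.08294971]
donecap top view (crop 163,435) [ 0.584 -0.24   0.074] [ 0.581 -0.234  0.074]
knob side [250 118  14  28 229] [256.98253275 127.79039301]
```

Request:
arm_command --pt "0.0 0.0 0.06" --pt "-0.0 0.0 0.12" --pt "-0.02 0.06 0.18" --pt "-0.04 0.12 0.2" --pt "-0.06 0.18 0.2" --pt "-0.08 0.24 0.2" --pt "-0.1 0.3 0.2" --pt "-0.1 0.32 0.2" --pt "-0.1 0.34 0.2" --roll '[0,0,0,0,0,0,0,0,0]' --claw '[0.07,0.07,0.07,0.07,0.07,0.07,0.07,0.07,0.07]'

```text
t: 1.27
tool_pos: [0.0963, -0.1988, 0.4148]
eef_rot: [0.001, 0.985, 0.173, -0.0]
force: [0.0, -0.7, 0.3]
width: 0.758
grasp_force: 0.0
```

Request:
arm_command --pt "0.9 0.15 0.1" --pt "0.9 0.15 0.1" --pt "0.9 0.15 0.1" --pt "0.9 0.15 0.1" --pt "0.9 0.15 0.1" --pt "0.9 0.15 0.1" --pt "0.9 0.15 0.1" --pt "0.9 0.15 0.1" --pt "0.9 0.15 0.1" --pt "0.9 0.15 0.1" --pt "0.9 0.15 0.1" --pt "0.9 0.15 0.1" --roll '[0,0,0,0,0,0,0,0,0,0,0,0]' --claw '[0.06,0.06,0.06,0.06,0.06,0.06,0.06,0.06,0.06,0.06,0.06,0.06]'

```text
t: 2.78
tool_pos: [0.7581, -0.086, 0.4759]
eef_rot: [0.003, 0.985, 0.173, 0.01]
force: [47.9, -8.2, 33.2]
width: 0.656
grasp_force: 0.0
```

Request:
arm_command --pt "0.25 0.0 0.0" --pt "0.25 0.0 0.0" --pt "0.25 0.0 0.0" --pt "0.25 0.0 0.0" --pt "0.25 0.0 0.0" --pt "0.25 0.0 0.0" --roll '[0,0,0,0,0,0]' --claw '[0.06,0.06,0.06,0.06,0.06,0.06]'

```text
t: 3.52
tool_pos: [0.8241, -0.0725, 0.395]
eef_rot: [0.01, 0.984, 0.173, 0.034]
force: [-0.4, 0.4, 0.7]
width: 0.657
grasp_force: 0.0
```

```bash
python3 -c "
from h import *
o=get_obs();print({k:np.round(o[k],3).tolist() for k in ('qpos','qvel','tool_pos','eef_rot','force')})"
```

```text
{'qpos': [-0.237, 0.929, 0.183, 0.011, 1.959, 0.99], 'qvel': [0.012, 0.045, -0.001, -0.001, -0.049, 0.012], 'tool_pos': [0.824, -0.072, 0.395], 'eef_rot': [0.01, 0.984, 0.173, 0.034], 'force': [-0.363, 0.417, 0.668]}
```

Request:
arm_command --pt "-0.05 0.0 0.0" --pt "-0.1 0.0 0.0" --pt "-0.15 0.0 0.0" --pt "-0.15 0.0 0.0" --roll '[0,0,0,0]' --claw '[0.06,0.06,0.06,0.06]'

```text
t: 4.03
tool_pos: [0.669, -0.0714, 0.3928]
eef_rot: [0.008, 0.984, 0.173, 0.031]
force: [-0.3, -1.4, 0.3]
width: 0.653
grasp_force: 0.0
```

```bash
python3 -c "
from h import *
o=get_obs();print({k:np.round(o[k],3).tolist() for k in ('qpos','qvel','tool_pos','eef_rot','force')})"
```

```text
{'qpos': [-0.292, 0.322, 1.061, 0.014, 1.696, 0.933], 'qvel': [-0.035, -0.184, 0.17, 0.007, -0.088, -0.032], 'tool_pos': [0.669, -0.071, 0.393], 'eef_rot': [0.008, 0.984, 0.173, 0.031], 'force': [-0.289, -1.398, 0.332]}
```

Request:
arm_command --pt "0.0 -0.03 0.02" --pt "0.0 -0.06 0.04" --pt "0.0 -0.09 0.06" --pt "-0.01 -0.12 0.08" --pt "-0.01 -0.15 0.1" --pt "-0.01 -0.18 0.1" --pt "-0.02 -0.21 0.1" --pt "-0.02 -0.24 0.1" --pt "-0.02 -0.27 0.1" --pt "-0.03 -0.3 0.1" --pt "-0.03 -0.33 0.1" --pt "-0.03 -0.33 0.1" --roll '[10.7,21.4,32,42.7,53.4,64,74.7,85.4,96,106.7,117.4,128]' --claw '[0.06,0.06,0.06,0.06,0.06,0.06,0.06,0.06,0.06,0.06,0.06,0.06]'

```text
t: 5.52
tool_pos: [0.6255, -0.3935, 0.4799]
eef_rot: [-0.018, 0.274, 0.961, 0.021]
force: [-0.1, 0.6, 0.2]
width: 0.652
grasp_force: 0.0
```

Request:
arm_command --pt "0.4 -0.25 0.35" --pt "0.4 -0.25 0.35" --pt "0.4 -0.25 0.35" --pt "0.4 -0.25 0.35" --roll '[0,0,0,0]' --claw '[0.06,0.06,0.06,0.06]'

```text
t: 6.02
tool_pos: [0.6329, -0.3925, 0.4922]
eef_rot: [0.003, 0.276, 0.961, 0.015]
force: [-0.6, 0.0, -0.1]
width: 0.649
grasp_force: 0.0
```

```bash
cat >> h.py <<'E'
def st():
    from scipy.spatial.transform import Rotation as Ro
    o=get_obs();w,x,y,z=o['eef_rot'];R=Ro.from_quat([x,y,z,w]).as_matrix()
    print({k:np.round(o[k],3).tolist() for k in ('t','qpos','tool_pos','force')});print("toolz",R[:,2].round(3),"tooly",R[:,1].round(3),"tilt",np.degrees(np.arccos(-R[2,2])).round(1));return o,R
E
python3 -c "
from h import *
st()"
```

```text
{'t': 6.025, 'qpos': [-0.73, 0.801, 0.184, 0.036, 2.164, -1.72], 'tool_pos': [0.633, -0.393, 0.492], 'force': [-0.556, 0.037, -0.117]}
toolz [ 0.015  0.027 -1.   ] tooly [0.531 0.847 0.031] tilt 1.8
```

Request:
arm_command --pt "0.4 -0.25 0.35" --pt "0.4 -0.25 0.35" --roll '[0,0]' --claw '[0.06,0.06]'

```text
t: 6.28
tool_pos: [0.6405, -0.3965, 0.5012]
eef_rot: [0.025, 0.276, 0.961, 0.009]
force: [0.5, 0.0, 0.6]
width: 0.66
grasp_force: 0.0
```

Request:
arm_command --pt "0.4 -0.25 0.35" --roll '[0]' --claw '[0.06]'

```text
t: 6.4
tool_pos: [0.6479, -0.4007, 0.5065]
eef_rot: [0.043, 0.277, 0.96, 0.004]
force: [0.1, -0.0, -0.3]
width: 0.65
grasp_force: 0.0
```

Request:
arm_command --pt "0.4 -0.25 0.35" --roll '[0]' --claw '[0.06]'

```text
t: 6.52
tool_pos: [0.6555, -0.405, 0.5136]
eef_rot: [0.062, 0.277, 0.959, -0.001]
force: [-0.7, 0.1, -0.5]
width: 0.652
grasp_force: 0.0
```

Request:
arm_command --pt "0.4 -0.25 0.0" --pt "0.4 -0.25 0.0" --roll '[0,0]' --claw '[0.06,0.06]'

```text
t: 6.78
tool_pos: [0.6958, -0.4295, 0.4649]
eef_rot: [0.082, 0.277, 0.958, -0.007]
force: [-0.4, -0.1, -0.7]
width: 0.653
grasp_force: 0.0
```

```bash
python3 -c "
from h import *
st()"
```

```text
{'t': 6.775, 'qpos': [-0.723, 0.842, 0.184, 0.063, 1.961, -1.704], 'tool_pos': [0.696, -0.43, 0.465], 'force': [-0.437, -0.08, -0.673]}
toolz [ 0.153 -0.058 -0.987] tooly [0.531 0.847 0.033] tilt 9.4
```

Request:
arm_command --pt "0.4 -0.25 0.35" --roll '[0]' --claw '[0.06]'

```text
t: 6.9
tool_pos: [0.7028, -0.4337, 0.4693]
eef_rot: [0.097, 0.277, 0.956, -0.01]
force: [0.9, 0.2, -1.0]
width: 0.651
grasp_force: 0.0
```

Request:
arm_command --pt "0.4 -0.25 0.35" --roll '[0]' --claw '[0.06]'

```text
t: 7.02
tool_pos: [0.7095, -0.4373, 0.4864]
eef_rot: [0.121, 0.276, 0.953, -0.017]
force: [-0.9, 0.9, 0.4]
width: 0.653
grasp_force: 0.0
```

Request:
arm_command --pt "0.4 -0.25 0.35" --roll '[0]' --claw '[0.06]'

```text
t: 7.15
tool_pos: [0.717, -0.4415, 0.4967]
eef_rot: [0.141, 0.275, 0.951, -0.023]
force: [0.4, 0.2, 0.0]
width: 0.652
grasp_force: 0.0
```

Request:
arm_command --pt "0.4 -0.25 0.35" --roll '[0]' --claw '[0.06]'

```text
t: 7.28
tool_pos: [0.7251, -0.4463, 0.505]
eef_rot: [0.161, 0.275, 0.948, -0.028]
force: [0.2, 0.2, 0.5]
width: 0.654
grasp_force: 0.0
```

Request:
arm_command --pt "0.4 -0.25 0.35" --roll '[0]' --claw '[0.06]'

```text
t: 7.4
tool_pos: [0.7334, -0.4513, 0.5131]
eef_rot: [0.18, 0.274, 0.944, -0.033]
force: [0.2, 0.4, 0.4]
width: 0.656
grasp_force: 0.0
```

Request:
arm_command --pt "0.4 -0.25 0.35" --roll '[0]' --claw '[0.06]'

```text
t: 7.52
tool_pos: [0.7419, -0.4563, 0.5213]
eef_rot: [0.199, 0.273, 0.94, -0.039]
force: [0.6, -0.1, -0.2]
width: 0.653
grasp_force: 0.0
```

Request:
arm_command --pt "0.4 -0.25 0.35" --roll '[0]' --claw '[0.06]'

```text
t: 7.65
tool_pos: [0.7505, -0.4614, 0.5297]
eef_rot: [0.218, 0.273, 0.936, -0.044]
force: [0.1, -0.7, 0.1]
width: 0.65
grasp_force: 0.0
```

Request:
arm_command --pt "0.4 -0.25 0.35" --roll '[0]' --claw '[0.06]'

```text
t: 7.78
tool_pos: [0.7592, -0.4666, 0.5381]
eef_rot: [0.238, 0.272, 0.931, -0.049]
force: [-0.5, 0.3, 0.1]
width: 0.654
grasp_force: 0.0
```

```bash
python3 -c "
from h import *
st()"
```

```text
{'t': 7.775, 'qpos': [-0.727, 0.79, 0.184, 0.113, 1.689, -1.69], 'tool_pos': [0.759, -0.467, 0.538], 'force': [-0.453, 0.294, 0.091]}
toolz [ 0.416 -0.221 -0.882] tooly [0.529 0.848 0.038] tilt 28.1
```

Request:
arm_command --pt "0.4 -0.25 0.35" --roll '[0]' --claw '[0.06]'

```text
t: 7.9
tool_pos: [0.768, -0.4718, 0.5468]
eef_rot: [0.257, 0.27, 0.926, -0.054]
force: [-0.2, -0.2, 0.3]
width: 0.653
grasp_force: 0.0
```

Request:
arm_command --pt "0.4 -0.25 0.35" --roll '[0]' --claw '[0.06]'

```text
t: 8.02
tool_pos: [0.7769, -0.4772, 0.5554]
eef_rot: [0.277, 0.269, 0.921, -0.06]
force: [0.2, 0.4, 0.6]
width: 0.657
grasp_force: 0.0
```

Request:
arm_command --pt "0.4 -0.25 0.35" --roll '[0]' --claw '[0.06]'

```text
t: 8.15
tool_pos: [0.7858, -0.4825, 0.5641]
eef_rot: [0.296, 0.268, 0.915, -0.065]
force: [-0.4, 0.2, -0.8]
width: 0.654
grasp_force: 0.0
```

Request:
arm_command --pt "0.4 -0.25 0.35" --roll '[0]' --claw '[0.06]'

```text
t: 8.28
tool_pos: [0.7947, -0.4879, 0.5727]
eef_rot: [0.315, 0.266, 0.908, -0.07]
force: [-0.7, 0.5, -0.2]
width: 0.652
grasp_force: 0.0
```

Request:
arm_command --pt "0.4 -0.25 0.35" --roll '[0]' --claw '[0.06]'

```text
t: 8.4
tool_pos: [0.8036, -0.4932, 0.5813]
eef_rot: [0.334, 0.264, 0.901, -0.075]
force: [0.5, 0.7, -0.8]
width: 0.652
grasp_force: 0.0
```

Request:
arm_command --pt "0.4 -0.25 0.35" --roll '[0]' --claw '[0.06]'

```text
t: 8.52
tool_pos: [0.8124, -0.4985, 0.59]
eef_rot: [0.353, 0.263, 0.894, -0.081]
force: [0.2, -0.6, -0.7]
width: 0.654
grasp_force: 0.0
```

```bash
python3 - <<'E'
from h import *
st()
S,T=cam("side"),cam("top")
w=np.array([onz(T,np.array(p)/1.5625,.012) for p in [(265,267),(336,284),(313,388),(241,372)]])
print(w.round(3).tolist(),w.mean(0).round(3),np.linalg.norm(np.roll(w,-1,0)-w,axis=1).round(3))
d=w[2]-w[1];print("tray angle of -y dir",np.degrees(np.arctan2(d[1],d[0])))
E
```

```text
{'t': 8.525, 'qpos': [-0.726, 0.782, 0.184, 0.146, 1.447, -1.688], 'tool_pos': [0.812, -0.499, 0.59], 'force': [0.172, -0.597, -0.705]}
toolz [ 0.589 -0.33  -0.738] tooly [0.527 0.849 0.041] tilt 42.5
[[0.651, 0.222, 0.012], [0.615, 0.064, 0.012], [0.386, 0.112, 0.012], [0.42, 0.269, 0.012]] [0.518 0.167 0.012] [0.162 0.233 0.161 0.236]
tray angle of -y dir 168.32916417357794
```

Request:
arm_command --pt "-0.03 0.045 -0.02" --pt "-0.06 0.09 -0.04" --pt "-0.09 0.14 -0.06" --pt "-0.12 0.185 -0.08" --pt "-0.15 0.23 -0.1" --pt "-0.18 0.28 -0.12" --pt "-0.21 0.325 -0.14" --pt "-0.228 0.37 -0.15" --pt "-0.228 0.38 -0.2" --pt "-0.228 0.38 -0.26" --pt "-0.228 0.38 -0.32" --pt "-0.228 0.38 -0.38" --roll '[-7.5,-15,-22.5,-30,-37.5,-45,-52.5,-60.3,-60.3,-60.3,-60.3,-60.3]' --claw '[0.06,0.06,0.06,0.06,0.06,0.06,0.06,0.06,0.06,0.06,0.06,0.06]'

```text
t: 10.02
tool_pos: [0.5843, -0.1178, 0.2077]
eef_rot: [0.264, 0.677, 0.642, -0.245]
force: [0.8, -1.2, -0.3]
width: 0.656
grasp_force: 0.0
```

```bash
python3 - <<'E'
from h import *
o,R=st()
P=cam("wrist");im=capture("wrist");np.save("pics/w1.npy",im);cv2.imwrite("pics/w1.png",cv2.resize(im[:,:,::-1],(800,600)))
for X in ([.584,-.242,.012],[.584,-.242,.074],[.584,-.242,.158]): print(X,proj(P,np.array(X))*1.5625)
E
```

```text
{'t': 10.025, 'qpos': [-0.036, 0.28, 1.641, -0.776, 1.283, 0.271], 'tool_pos': [0.584, -0.118, 0.208], 'force': [0.847, -1.179, -0.28]}
toolz [ 0.008 -0.672 -0.74 ] tooly [ 0.998 -0.036  0.043] tilt 42.3
[0.584, -0.242, 0.012] [398.97170365 211.49425024]
[0.584, -0.242, 0.074] [401.95300082 270.51548045]
[0.584, -0.242, 0.158] [407.04474346 370.75142349]
```

View pics/w1.png

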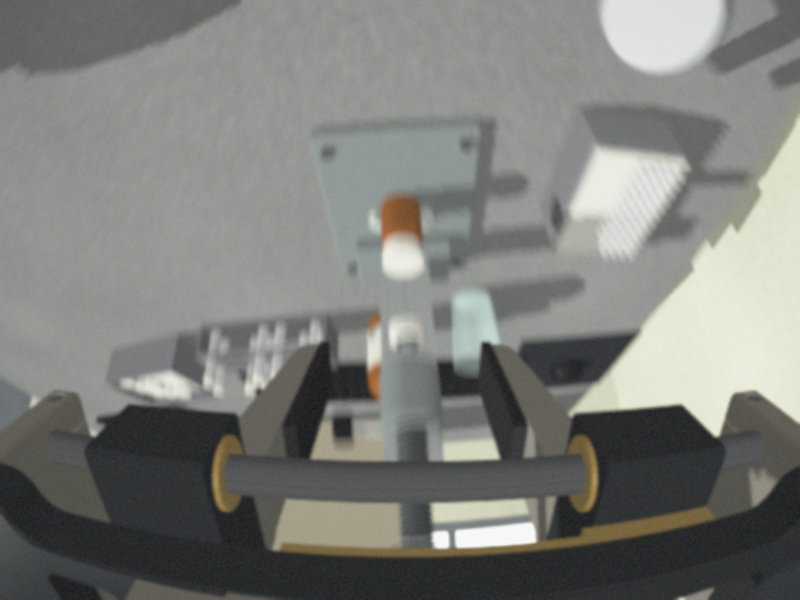

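```bash
python3 - <<'E'
from h import *
P=cam("wrist");s=1/1.5625
im=np.load("pics/w1.npy").astype(int)
am=((im[:,:,0]>im[:,:,2]*2)&(im[:,:,0]>70)).astype(np.uint8);am[:,:230]=0;am[:100]=0;am[170:]=0;am[:,290:]=0
y,x=np.nonzero(am);print("amber box",x.min(),x.max(),y.min(),y.max())
u=(x.min()+x.max())/2
print("bottle near edge",onz(P,(u,y.min()-.5),.012).round(4),"->axis y -.017")
yy=(y.min()+y.max())/2;
for c in ((313,130),(479,121)): print("front corner",onz(P,np.array(c)*s,.012).round(4))
for c,z in (((403,276),.074),((401,237),.058)): print("cap far top/near lower edge",onz(P,np.array(c)*s,z).round(4))
T=cam("top")
# triangulate cap top centre: wrist (403,268), top crop estimate
print(tri((P,np.array((403,266))*s),(T,(270+160/4.545,160+135/4.545))))
print("pad bottom near edge z?",[ (z,onz(P,np.array((404,350))*s,z).round(3)) for z in (.124,.132,.14)])
print("pad top-of-img edge",[ (z,onz(P,np.array((404,320))*s,z).round(3)) for z in (.124,.132,.14)])
E
```

```text
amber box 245 268 127 151
bottle near edge [ 0.5784 -0.2127  0.012 ] ->axis y -.017
front corner [ 0.5208 -0.139   0.012 ]
front corner [ 0.6353 -0.1386  0.012 ]
cap far top/near lower edge [ 0.5777 -0.233   0.074 ]
cap far top/near lower edge [ 0.5777 -0.2062  0.058 ]
(array([ 0.58138083, -0.23989673,  0.06037609]), [np.float64(3.6), np.float64(3.6)])
pad bottom near edge z? [(0.124, array([ 0.576, -0.257,  0.124])), (0.132, array([ 0.576, -0.24 ,  0.132])), (0.14, array([ 0.577, -0.223,  0.14 ]))]
pad top-of-img edge [(0.124, array([ 0.578, -0.211,  0.124])), (0.132, array([ 0.578, -0.197,  0.132])), (0.14, array([ 0.578, -0.182,  0.14 ]))]
```

```bash
python3 - <<'E'
from h import *
o,R=st()
P=cam("wrist")
for X in ([.584,-.242,.012],[.584,-.242,.074]): 
    q=proj(P,np.array(X));print(q*1.5625,onz(P,q,X[2]))
W=P["world_to_cam"];print(-W[:3,:3].T@W[:3,3])
im=capture("wrist");P2=cam("wrist");np.save("pics/w2.npy",im);im=im.astype(int)
np.save("pics/P2.npy",P["world_to_cam"]);print(abs(P2["world_to_cam"]-W).max())
am=((im[:,:,0]>im[:,:,2]*2)&(im[:,:,0]>70)).astype(np.uint8);am[:,:230]=0;am[:100]=0;am[170:]=0;am[:,290:]=0
y,x=np.nonzero(am);print("amber box",x.min(),x.max(),y.min(),y.max())
print("bottle near edge",onz(P,((x.min()+x.max())/2,y.min()-.5),.012).round(4))
E
```

```text
{'t': 10.075, 'qpos': [-0.037, 0.287, 1.651, -0.774, 1.28, 0.274], 'tool_pos': [0.579, -0.117, 0.198], 'force': [-3.68, 0.193, -6.353]}
toolz [-0.004 -0.67  -0.742] tooly [ 0.999 -0.037  0.029] tilt 42.1
[408.89857452 221.32672534] [ 0.584 -0.242  0.012]
[411.72528557 282.23353954] [ 0.584 -0.242  0.074]
[0.5837335  0.05502592 0.27158039]
0.003776367337304909
amber box 250 274 134 165
bottle near edge [ 0.5849 -0.2261  0.012 ]
```

Request:
arm_command --pt "0.0 0.0 -0.06" --pt "0.0 0.0 -0.12" --pt "0.001 -0.02 -0.165" --pt "0.001 -0.06 -0.18" --pt "0.001 -0.1 -0.18" --pt "0.001 -0.125 -0.18" --pt "0.001 -0.133 -0.18" --pt "0.001 -0.133 -0.18" --pt "0.001 -0.133 -0.18" --roll '[0,0,0,0,0,0,0,0,0]' --claw '[0.06,0.06,0.06,0.06,0.06,0.06,0.06,0.06,0.06]' --newtons 15

```text
t: 11.25
tool_pos: [0.5856, -0.2504, 0.0299]
eef_rot: [0.264, 0.676, 0.642, -0.246]
force: [0.7, -0.4, -0.6]
width: 0.652
grasp_force: 0.0
```

```bash
python3 - <<'E'
from h import *
st()
P=cam("wrist");im=capture("wrist");cv2.imwrite("pics/w3.png",cv2.resize(im[100:384,80:440,::-1],(720,568)))
E
```

```text
{'t': 11.25, 'qpos': [-0.264, 0.535, 1.711, -0.951, 0.921, 0.401], 'tool_pos': [0.586, -0.25, 0.03], 'force': [0.687, -0.395, -0.614]}
toolz [ 0.007 -0.673 -0.739] tooly [ 0.998 -0.036  0.042] tilt 42.3
```

View pics/w3.png

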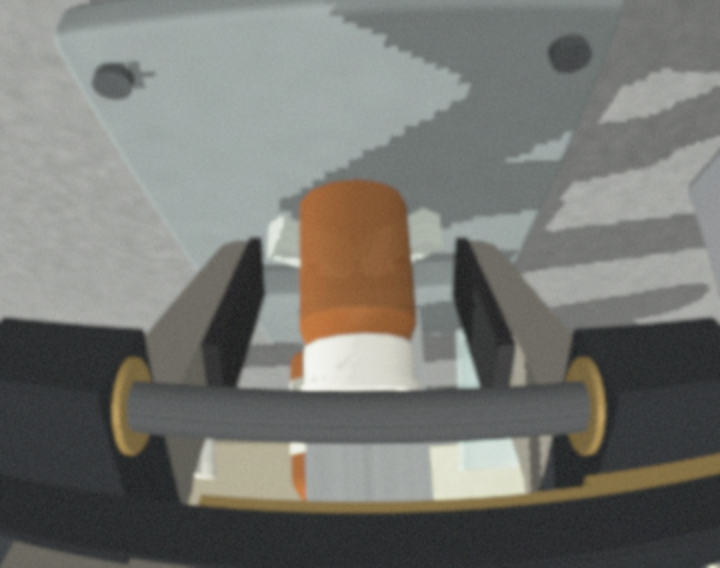

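Request:
arm_command --pt "0.0 0.0 0.0" --pt "0.0 0.0 0.0" --pt "0.0 0.0 0.0" --pt "0.0 0.0 0.008" --pt "0.0 0.025 0.012" --pt "0.0 0.06 0.015" --pt "0.0 0.1 0.03" --pt "0.0 0.14 0.06" --pt "0.0 0.185 0.07" --pt "-0.003 0.23 0.07" --pt "-0.006 0.275 0.07" --pt "-0.009 0.32 0.07" --roll '[0,0,0,0,0,0,0,0,0,0,0,0]' --claw '[0.02,0.02,0.02,0.02,0.02,0.02,0.02,0.02,0.02,0.02,0.02,0.02]' --newtons 15

```text
t: 12.8
tool_pos: [0.5757, 0.0704, 0.0998]
eef_rot: [0.264, 0.677, 0.642, -0.246]
force: [1.0, 0.5, 0.0]
width: 0.368
grasp_force: 14.9
```

```bash
python3 - <<'E'
from h import *
o,R=st();print(o["width"]*.0919,o["grasp_force"])
P=cam("wrist");im=capture("wrist");cv2.imwrite("pics/w4.png",cv2.resize(im[:,:,::-1],(800,600)))
E
```

```text
{'t': 12.8, 'qpos': [0.276, 0.539, 1.533, -0.724, 1.37, 0.591], 'tool_pos': [0.576, 0.07, 0.1], 'force': [1.007, 0.525, 0.049]}
toolz [ 0.006 -0.673 -0.74 ] tooly [ 0.998 -0.037  0.042] tilt 42.3
0.033823842242246854 14.859800697304308
```

View pics/w4.png

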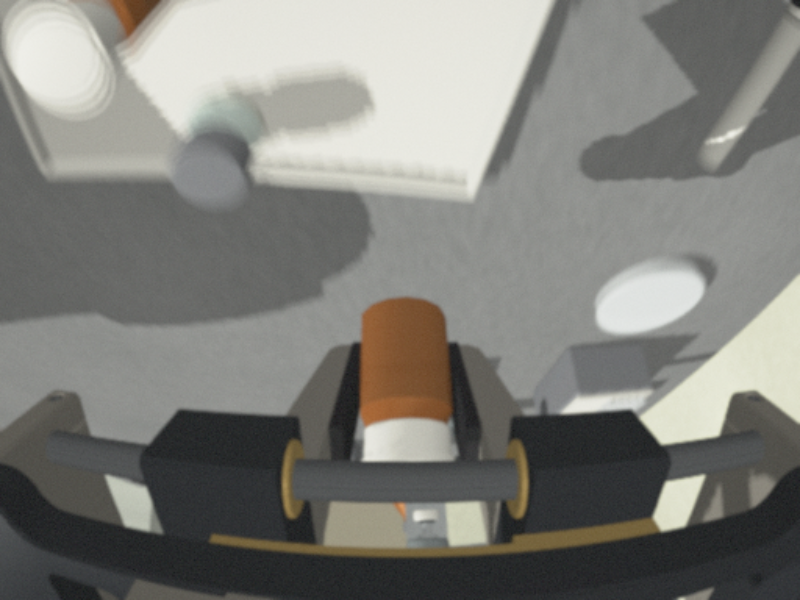

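Request:
arm_command --pt "0.0 0.04 0.0" --pt "0.0 0.075 -0.02" --pt "0.0 0.085 -0.05" --pt "0.0 0.085 -0.068" --pt "0.0 0.085 -0.077" --pt "0.0 0.085 -0.077" --pt "0.0 0.085 -0.077" --roll '[0,0,0,0,0,0,0]' --claw '[0.02,0.02,0.02,0.02,0.02,0.02,0.02]'

```text
t: 13.72
tool_pos: [0.5765, 0.1535, 0.0233]
eef_rot: [0.264, 0.677, 0.641, -0.246]
force: [-0.5, -0.2, -0.9]
width: 0.365
grasp_force: 14.9
```

Request:
arm_command --pt "0.0 0.0 0.0" --pt "0.0 0.0 0.0" --pt "0.0 0.01 0.011" --pt "0.0 0.03 0.033" --pt "0.0 0.06 0.066" --pt "-0.04 0.1 0.11" --pt "-0.085 0.13 0.14" --pt "-0.085 0.13 0.14" --pt "-0.085 0.13 0.14" --roll '[0,0,0,0,0,0,0,0,0]' --claw '[0.05,0.056,0.056,0.056,0.056,0.056,0.056,0.056,0.056]'

```text
t: 14.85
tool_pos: [0.491, 0.2844, 0.1628]
eef_rot: [0.264, 0.676, 0.642, -0.246]
force: [-0.2, -1.3, 0.4]
width: 0.611
grasp_force: 0.0
```

```bash
python3 - <<'E'
from h import *
o,R=st()
P=cam("wrist");im=capture("wrist");np.save("pics/w5.npy",im);np.save("pics/P5.npy",P["world_to_cam"]);cv2.imwrite("pics/w5.png",cv2.resize(im[:,:,::-1],(800,600)))
m=im.astype(int);am=((m[:,:,0]>m[:,:,2]*2)&(m[:,:,0]>70)).astype(np.uint8)
n,l,s,c=cv2.connectedComponentsWithStats(am)
for i in range(1,n):
    if s[i,4]>80:
        x,y,w,h,a=s[i];print(s[i],"near bottom edge",onz(P,(x+(w-1)/2,y-.5),.004).round(4))
E
```

```text
{'t': 14.85, 'qpos': [0.626, 0.593, 1.315, -0.587, 1.693, 0.744], 'tool_pos': [0.491, 0.284, 0.163], 'force': [-0.201, -1.308, 0.355]}
toolz [ 0.007 -0.673 -0.74 ] tooly [ 0.998 -0.036  0.042] tilt 42.3
[243 128  28  39 935] near bottom edge [0.4928 0.2138 0.004 ]
[314 146  28  35 687] near bottom edge [0.5796 0.1762 0.004 ]
```

View pics/w5.png

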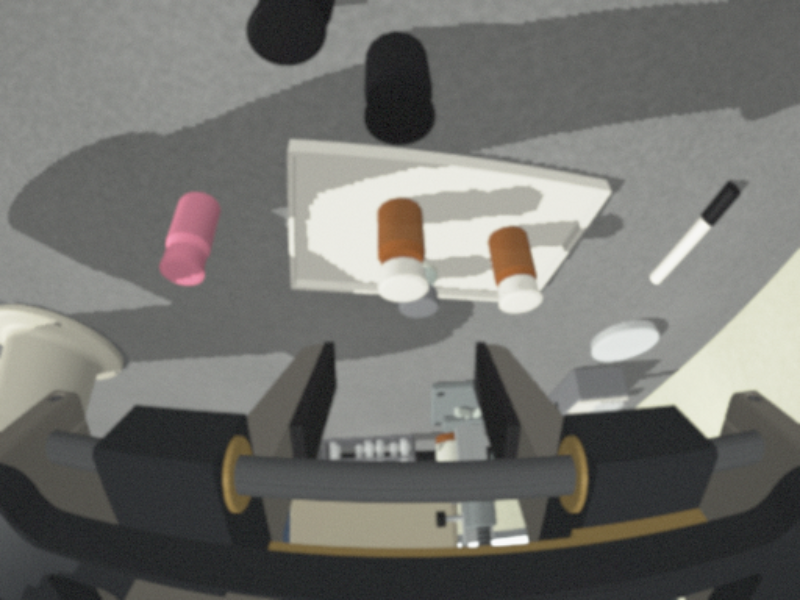

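Request:
arm_command --pt "0.0 0.0 -0.04" --pt "0.001 -0.045 -0.08" --pt "0.001 -0.075 -0.113" --pt "0.001 -0.09 -0.13" --pt "0.001 -0.097 -0.136" --pt "0.001 -0.097 -0.136" --pt "0.001 -0.097 -0.136" --pt "0.001 -0.097 -0.136" --pt "0.001 -0.097 -0.136" --roll '[0,0,0,0,0,0,0,0,0]' --claw '[0.056,0.056,0.056,0.056,0.056,0.056,0.02,0.02,0.02]' --newtons 15

```text
t: 16.02
tool_pos: [0.4922, 0.1874, 0.027]
eef_rot: [0.264, 0.677, 0.642, -0.246]
force: [-0.5, 1.9, 2.6]
width: 0.37
grasp_force: 14.9
```

Request:
arm_command --pt "0.0 0.0 0.0" --pt "0.0 0.0 0.03" --pt "0.0 0.0 0.065" --pt "0.0 -0.03 0.085" --pt "0.005 -0.08 0.085" --pt "0.025 -0.13 0.085" --pt "0.05 -0.18 0.085" --pt "0.075 -0.23 0.085" --pt "0.09 -0.275 0.08" --pt "0.0925 -0.3 0.06" --pt "0.0925 -0.32 0.04" --pt "0.0925 -0.32 0.03" --roll '[0,0,0,0,0,0,0,0,0,0,0,0]' --claw '[0.02,0.02,0.02,0.02,0.02,0.02,0.02,0.02,0.02,0.02,0.02,0.02]'

```text
t: 17.52
tool_pos: [0.5831, -0.1341, 0.0548]
eef_rot: [0.263, 0.677, 0.641, -0.247]
force: [0.0, 0.9, -1.4]
width: 0.368
grasp_force: 14.9
```

```bash
python3 - <<'E'
from h import *
o,R=st();print(o["width"]*.0919,o["grasp_force"])
P=cam("wrist");im=capture("wrist");cv2.imwrite("pics/w6.png",cv2.resize(im[:,:,::-1],(800,600)))
E
```

```text
{'t': 17.525, 'qpos': [-0.064, 0.497, 1.702, -0.866, 1.079, 0.473], 'tool_pos': [0.583, -0.134, 0.055], 'force': [0.031, 0.901, -1.371]}
toolz [ 0.003 -0.673 -0.74 ] tooly [ 0.998 -0.039  0.039] tilt 42.3
0.03377661984710338 14.903310178779066
```

View pics/w6.png

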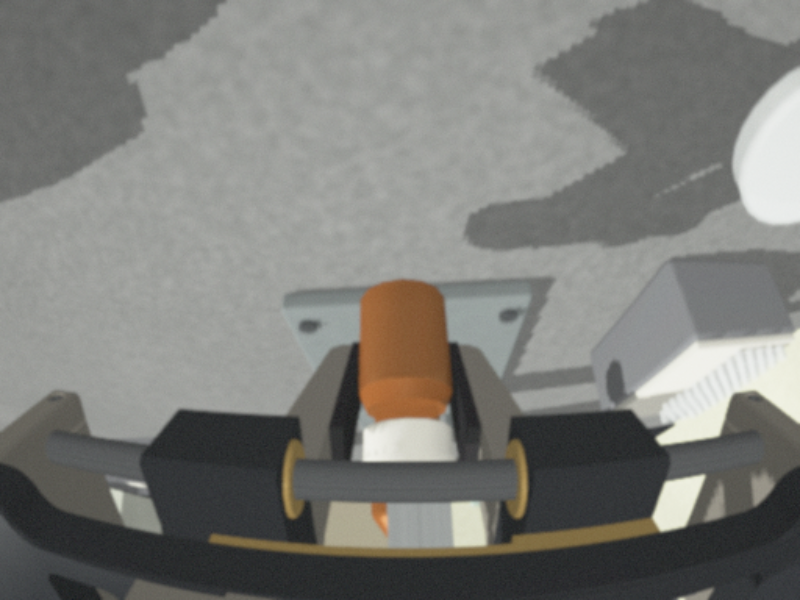

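Request:
arm_command --pt "0.0 -0.03 -0.02" --pt "0.0 -0.065 -0.02" --pt "0.0 -0.095 -0.02" --pt "0.0 -0.11 -0.02" --pt "0.0 -0.115 -0.022" --pt "0.0 -0.115 -0.022" --pt "0.0 -0.115 -0.022" --roll '[0,0,0,0,0,0,0]' --claw '[0.02,0.02,0.02,0.02,0.02,0.02,0.02]'

```text
t: 18.45
tool_pos: [0.585, -0.2475, 0.0348]
eef_rot: [0.264, 0.676, 0.642, -0.246]
force: [-1.1, -0.6, 2.7]
width: 0.365
grasp_force: 15.0
```

Request:
arm_command --pt "0.0 -0.002 0.0" --pt "0.0 -0.004 0.0" --pt "0.0 -0.004 0.0" --roll '[0,0,0]' --claw '[0.02,0.02,0.02]'

```text
t: 18.82
tool_pos: [0.5848, -0.2518, 0.0348]
eef_rot: [0.264, 0.677, 0.642, -0.246]
force: [-1.7, 3.4, 5.2]
width: 0.365
grasp_force: 15.0
```

Request:
arm_command --pt "0.0 -0.002 0.001" --pt "0.0 -0.002 0.001" --roll '[0,0]' --claw '[0.02,0.02]'

```text
t: 19.08
tool_pos: [0.5843, -0.2542, 0.0351]
eef_rot: [0.264, 0.677, 0.642, -0.246]
force: [1.1, 0.6, 0.3]
width: 0.363
grasp_force: 15.0
```

Request:
arm_command --pt "0.0 -0.002 0.0" --pt "0.0 -0.002 0.0" --roll '[0,0]' --claw '[0.02,0.02]'

```text
t: 19.32
tool_pos: [0.5841, -0.2564, 0.0351]
eef_rot: [0.264, 0.677, 0.642, -0.246]
force: [-0.5, 1.2, 0.1]
width: 0.363
grasp_force: 15.0
```

Request:
arm_command --pt "0.0 -0.002 0.0" --pt "0.0 -0.002 0.0" --roll '[0,0]' --claw '[0.02,0.02]'

```text
t: 19.58
tool_pos: [0.5841, -0.2584, 0.0351]
eef_rot: [0.264, 0.677, 0.642, -0.246]
force: [-0.4, 1.0, 1.0]
width: 0.366
grasp_force: 15.0
```

Request:
arm_command --pt "0.0 -0.0015 0.0" --pt "0.0 -0.0015 0.0" --roll '[0,0]' --claw '[0.02,0.02]'

```text
t: 19.82
tool_pos: [0.5842, -0.2598, 0.0352]
eef_rot: [0.264, 0.677, 0.642, -0.246]
force: [-0.1, 0.7, -0.1]
width: 0.364
grasp_force: 15.0
```

```bash
python3 - <<'E'
from h import *
P=cam("wrist");im=capture("wrist")
a=cv2.resize(im[150:330,160:360,::-1],(800,600)[:2],interpolation=cv2.INTER_CUBIC)
cv2.imwrite("pics/w7.png",a)
E
```

```text
(no output)
```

View pics/w7.png

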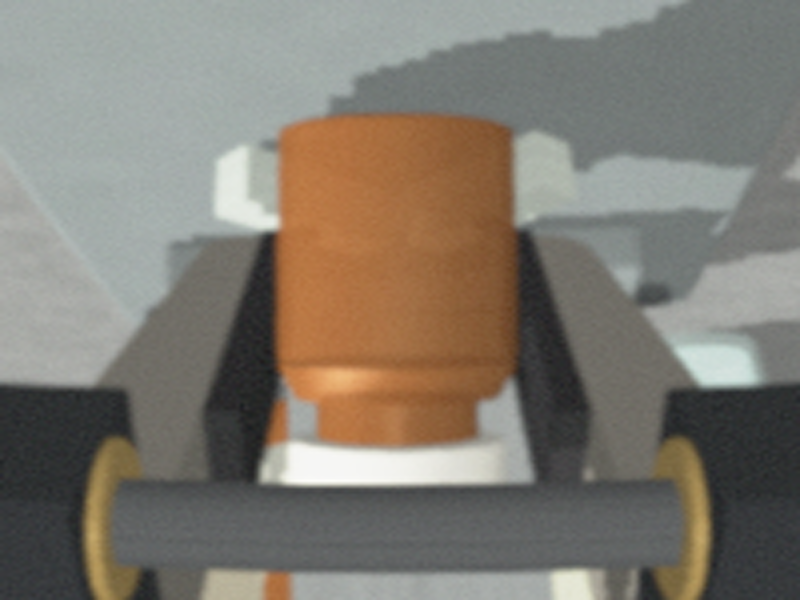

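```bash
python3 - <<'E'
from h import *
o,R=st();print(o["width"]*.0919)
P=cam("wrist")
for r in (114,118): print(onz(P,(258.5,150+r/3.333-.5),.012).round(4))
for n,z in (("wallL top near end",.024),("wallR",.024)):
    u=(248,148) if n[4]=="L" else (545,135)
    print(n,onz(P,(160+u[0]/4-.5,150+u[1]/3.333-.5),z).round(4))
E
```

```text
{'t': 19.875, 'qpos': [-0.28, 0.525, 1.713, -0.949, 0.918, 0.382], 'tool_pos': [0.584, -0.26, 0.035], 'force': [-0.32, -0.146, -0.522]}
toolz [ 0.005 -0.673 -0.739] tooly [ 0.998 -0.037  0.041] tilt 42.3
0.03304349496395327
[ 0.586  -0.2369  0.012 ]
[ 0.5859 -0.2382  0.012 ]
wallL top near end [ 0.5654 -0.2265  0.024 ]
wallR [ 0.6064 -0.2267  0.024 ]
```

Request:
arm_command --pt "0.0 -0.002 0.0" --pt "0.0 -0.002 0.0" --roll '[0,0]' --claw '[0.02,0.02]'

```text
t: 20.12
tool_pos: [0.5843, -0.2619, 0.0352]
eef_rot: [0.264, 0.677, 0.642, -0.246]
force: [-0.2, 0.3, -0.7]
width: 0.362
grasp_force: 15.0
```

```bash
python3 - <<'E'
from h import *
o,R=st();P=cam("wrist");im=capture("wrist");np.save("pics/w8.npy",im);np.save("pics/P8.npy",P["world_to_cam"])
s=capture("side");np.save("pics/s8.npy",s)
b=cv2.GaussianBlur(im,(5,5),0).astype(int)
for c in (180,220,258,300,330):
    col=b[:190,c];d=col[:,2]-col[:,0]
    print(c,"B-R",[int(v) for v in d[::12]],"gray",[int(v) for v in col[::12].sum(1)//3])
S=cam("side")
m=s.astype(int);am=((m[:,:,0]>m[:,:,2]*2)&(m[:,:,0]>70)).astype(np.uint8)
n,l,q,c=cv2.connectedComponentsWithStats(am)
for i in range(1,n):
    if q[i,4]>15: print(q[i],c[i].round(1))
for X in ([.5845,-.243,.012],[.5845,-.25,.012],[.5845,-.25,.058]): print(X,proj(S,np.array(X)).round(1))
E
```

```text
{'t': 20.125, 'qpos': [-0.284, 0.525, 1.712, -0.95, 0.916, 0.38], 'tool_pos': [0.584, -0.262, 0.035], 'force': [-0.224, 0.279, -0.745]}
toolz [ 0.005 -0.673 -0.739] tooly [ 0.998 -0.037  0.041] tilt 42.3
180 B-R [-1, -2, -1, -2, -2, -2, 6, 7, 6, 6, 7, 7, 7, 6, 7, 7] gray [158, 166, 164, 166, 158, 161, 134, 168, 167, 167, 166, 166, 168, 167, 168, 167]
220 B-R [-2, -3, -2, -2, -2, -1, 5, 6, 6, 5, 7, 6, 6, 6, 6, 6] gray [163, 167, 168, 164, 170, 120, 147, 166, 167, 167, 167, 167, 167, 167, 167, 167]
258 B-R [-1, -2, -2, -1, -1, 4, 6, 6, 6, 6, 6, 6, 6, 7, 7, 5] gray [159, 163, 160, 164, 162, 126, 166, 163, 157, 165, 168, 167, 167, 166, 158, 117]
300 B-R [-3, -1, -1, -2, -2, 5, 6, 4, 5, 4, 7, 7, 6, 6, 4, 5] gray [160, 163, 161, 169, 168, 128, 133, 116, 117, 118, 165, 166, 165, 168, 115, 119]
330 B-R [-2, -3, -1, -2, -1, 4, 5, 4, 5, 5, 4, 5, 6, 4, 4, 5] gray [165, 160, 163, 166, 135, 128, 132, 117, 116, 117, 118, 128, 165, 117, 116, 117]
[270 127  10   8  55] [273.8 130.6]
[236 281  10  10  81] [240.5 285.2]
[0.5845, -0.243, 0.012] [257.3 187.9]
[0.5845, -0.25, 0.012] [257.5 186.5]
[0.5845, -0.25, 0.058] [257.8 176.7]
```

```bash
python3 - <<'E'
from h import *
P=cam("wrist");im=np.load("pics/w8.npy");b=cv2.GaussianBlur(im,(3,3),0).astype(int).sum(2)/3
for c in (190,205,220,235,250,265):
    col=b[45:90,c];g=np.diff(col);r=45+g.argmax()+.5;r0=45+g.argmin()+.5
    print(c,r,r0,"top edge",onz(P,(c,r),.012).round(4),"foot z0",onz(P,(c,r0),0).round(4))
# plate left/right edges along a row further back
x=im.astype(int);d=cv2.GaussianBlur((x[:,:,2]-x[:,:,0]).astype(np.float32),(5,5),0)
for r in (90,110,130):
    k=np.nonzero(d[r]>2.5)[0];k=k[(k>100)&(k<420)];print(r,k.min(),k.max(),onz(P,(k.min(),r),.012).round(4),onz(P,(k.max(),r),.012).round(4))
am=(x[:,:,0]>x[:,:,2]*2)&(x[:,:,0]>70);am[:150]=0
for r in range(176,270,6):
    k=np.nonzero(am[r])[0];k=k[(k>220)&(k<300)];print(r,(k.min(),k.max()) if len(k) else None,end=" ")
w=(x.min(2)>175);
print();[print(r,np.nonzero(w[r,200:320])[0][[0,-1]]+200 if w[r,200:320].any() else None) for r in range(184,225,4)]
E
```

```text
190 75.5 60.5 top edge [ 0.5622 -0.1575  0.012 ] foot z0 [ 0.5605 -0.158   0.    ]
205 74.5 59.5 top edge [ 0.5682 -0.1578  0.012 ] foot z0 [ 0.567  -0.1583  0.    ]
220 73.5 57.5 top edge [ 0.5741 -0.158   0.012 ] foot z0 [ 0.5735 -0.1581 -0.    ]
235 71.5 56.5 top edge [ 0.58   -0.1576  0.012 ] foot z0 [ 0.5798 -0.1582  0.    ]
250 68.5 55.5 top edge [ 0.5859 -0.1567  0.012 ] foot z0 [ 0.5861 -0.1582  0.    ]
265 69.5 54.5 top edge [ 0.5917 -0.1576  0.012 ] foot z0 [ 0.5924 -0.1581  0.    ]
90 103 392 [ 0.5228 -0.1581  0.012 ] [ 0.6479 -0.1683  0.012 ]
110 111 384 [ 0.5217 -0.1701  0.012 ] [ 0.6474 -0.1808  0.012 ]
130 122 377 [ 0.5219 -0.1838  0.012 ] [ 0.6476 -0.1949  0.012 ]
176 None 182 None 188 (np.int64(233), np.int64(285)) 194 (np.int64(231), np.int64(286)) 200 (np.int64(231), np.int64(286)) 206 (np.int64(231), np.int64(286)) 212 (np.int64(231), np.int64(286)) 218 (np.int64(231), np.int64(287)) 224 (np.int64(229), np.int64(288)) 230 (np.int64(229), np.int64(288)) 236 (np.int64(229), np.int64(288)) 242 (np.int64(229), np.int64(288)) 248 (np.int64(228), np.int64(288)) 254 (np.int64(228), np.int64(288)) 260 (np.int64(229), np.int64(288)) 266 (np.int64(234), np.int64(283)) 
184 None
188 None
192 [218 222]
196 [213 221]
200 [213 222]
204 [212 221]
208 [212 226]
212 [212 225]
216 [219 229]
220 None
224 None
```

```bash
python3 - <<'E'
from h import *
P=cam("wrist");x=np.load("pics/w8.npy").astype(int)
col=x[170:280,255:262].mean(1);print([(170+i,*map(int,v)) for i,v in enumerate(col) if i in range(10,20) or i>80][::2])
def aty(uv,y):
    c,d=ray(P,uv);return (c+d*(y-c[1])/d[1]).round(4)
for y in (-.226,-.23,-.234,-.238,-.242): print(y,[aty((258.5,r),y)[2] for r in (183.5,185.5,258,262)])
# lateral width of bottle 34 mm: distance from width in px at mid
W=P["world_to_cam"];print("cam",(-W[:3,:3].T@W[:3,3]).round(4))
for r,(a,b) in ((194,(230.5,286.5)),(242,(228.5,288.5))):
    c,d1=ray(P,(a,r));_,d2=ray(P,(b,r));ang=np.arccos(d1@d2);D=.017/np.sin(ang/2);m=(d1+d2);m/=np.linalg.norm(m);print(r,"axis pt",(c+m*D).round(4))
E
```

```text
[(180, 113, 119, 118), (182, 116, 119, 117), (184, 137, 100, 75), (186, 162, 106, 60), (188, 165, 109, 62), (251, 168, 114, 70), (253, 167, 113, 68), (255, 166, 113, 69), (257, 155, 102, 60), (259, 155, 100, 58), (261, 175, 115, 68), (263, 184, 120, 69), (265, 180, 116, 67), (267, 165, 105, 58), (269, 158, 100, 56), (271, 166, 108, 63), (273, 173, 116, 70), (275, 175, 119, 73), (277, 173, 117, 71), (279, 174, 116, 71)]
-0.226 [np.float64(0.0202), np.float64(0.0215), np.float64(0.0628), np.float64(0.0648)]
-0.23 [np.float64(0.0176), np.float64(0.019), np.float64(0.0614), np.float64(0.0635)]
-0.234 [np.float64(0.0151), np.float64(0.0164), np.float64(0.0601), np.float64(0.0622)]
-0.238 [np.float64(0.0125), np.float64(0.0139), np.float64(0.0587), np.float64(0.0609)]
-0.242 [np.float64(0.0099), np.float64(0.0113), np.float64(0.0574), np.float64(0.0597)]
cam [ 0.5878 -0.0893  0.1086]
194 axis pt [ 0.5857 -0.2445  0.0159]
242 axis pt [ 0.5843 -0.247   0.0462]
```

Request:
arm_command --pt "0.0 0.008 0.0" --pt "0.0 0.018 0.0" --pt "0.0 0.018 0.0" --pt "0.0 0.018 0.0" --roll '[0,0,0,0]' --claw '[0.02,0.02,0.02,0.02]'

```text
t: 20.72
tool_pos: [0.5845, -0.2435, 0.0353]
eef_rot: [0.264, 0.677, 0.642, -0.246]
force: [-0.1, 0.4, 0.1]
width: 0.361
grasp_force: 15.0
```

```bash
python3 - <<'E'
from h import *
o,R=st();P=cam("wrist");im=capture("wrist");np.save("pics/w9.npy",im);np.save("pics/P9.npy",P["world_to_cam"])
cv2.imwrite("pics/w9.png",cv2.resize(im[130:310,140:380,::-1],(800,600),interpolation=cv2.INTER_CUBIC))
E
```

```text
{'t': 20.725, 'qpos': [-0.253, 0.523, 1.715, -0.942, 0.934, 0.399], 'tool_pos': [0.584, -0.243, 0.035], 'force': [-0.132, 0.354, 0.073]}
toolz [ 0.006 -0.673 -0.739] tooly [ 0.998 -0.036  0.041] tilt 42.3
```

View pics/w9.png

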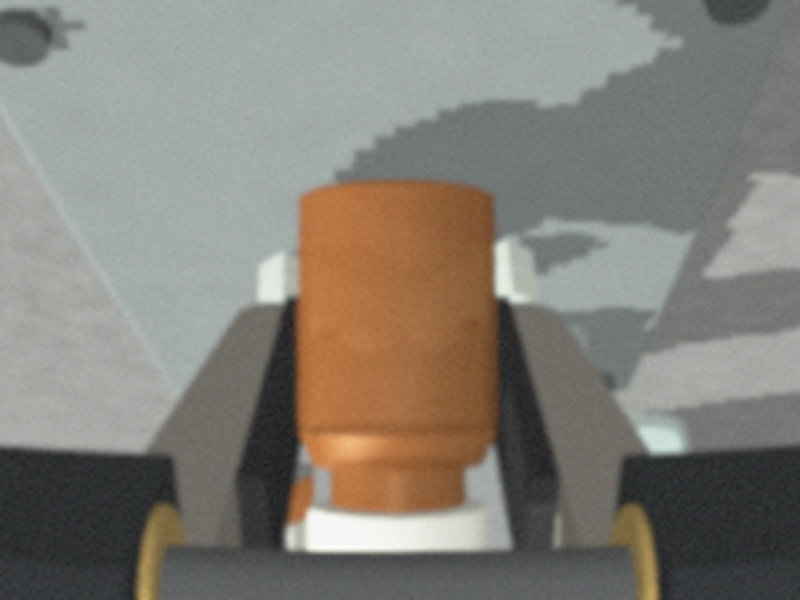

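Request:
arm_command --pt "0.0 0.008 0.0" --pt "0.0 0.008 -0.002" --pt "0.0 0.008 -0.002" --roll '[0,0,0]' --claw '[0.02,0.02,0.02]'

```text
t: 21.15
tool_pos: [0.5846, -0.2359, 0.0347]
eef_rot: [0.265, 0.677, 0.641, -0.247]
force: [-4.0, 2.8, 7.4]
width: 0.366
grasp_force: 15.0
```

Request:
arm_command --pt "0.0 0.0 -0.002" --pt "0.0 0.0 -0.002" --roll '[0,0]' --claw '[0.02,0.02]'

```text
t: 21.4
tool_pos: [0.5849, -0.2366, 0.0342]
eef_rot: [0.265, 0.676, 0.641, -0.248]
force: [-4.4, 3.3, 12.5]
width: 0.365
grasp_force: 15.0
```

Request:
arm_command --pt "0.0 0.0 -0.002" --pt "0.0 0.0 -0.002" --roll '[0,0]' --claw '[0.02,0.02]'

```text
t: 21.65
tool_pos: [0.5853, -0.2373, 0.0336]
eef_rot: [0.266, 0.676, 0.64, -0.248]
force: [-6.9, 2.9, 17.3]
width: 0.363
grasp_force: 15.1
```

```bash
cat > b.py <<'E'
from h import *
o,R=st();P=cam("wrist");im=capture("wrist");x=im.astype(int)
am=(x[:,:,0]>x[:,:,2]*2)&(x[:,:,0]>70);am[:130]=0
r=[ (i,int(k.min()),int(k.max())) for i in range(150,275) for k in [np.nonzero(am[i,222:300])[0]+222] if len(k)>15]
print("first",r[0],"rows",[q for q in r if q[0]%10==0])
g=x[150:290,255:262].mean((1,2));print("profile",[(150+i,int(v)) for i,v in enumerate(g) if i>85][::2])
print("near bottom",onz(P,(258.5,r[0][0]-.5),.012).round(4))
E
python3 b.py
```

```text
{'t': 21.65, 'qpos': [-0.239, 0.53, 1.713, -0.948, 0.943, 0.417], 'tool_pos': [0.585, -0.237, 0.034], 'force': [-6.853, 2.946, 17.301]}
toolz [ 0.005 -0.678 -0.735] tooly [ 0.998 -0.038  0.042] tilt 42.7
first (188, 242, 280) rows [(190, 232, 285), (200, 229, 286), (210, 230, 286), (220, 228, 287), (230, 228, 288), (240, 228, 288), (250, 229, 288), (260, 229, 288), (270, 235, 281)]
profile [(236, 118), (238, 119), (240, 117), (242, 115), (244, 115), (246, 117), (248, 118), (250, 118), (252, 119), (254, 118), (256, 111), (258, 103), (260, 101), (262, 103), (264, 104), (266, 121), (268, 107), (270, 104), (272, 104), (274, 112), (276, 122), (278, 122), (280, 121), (282, 121), (284, 121), (286, 137), (288, 196)]
near bottom [ 0.587 -0.216  0.012]
```

Request:
arm_command --pt "0.0 0.0 0.002" --pt "0.0 0.0 0.002" --pt "0.0 0.0 0.002" --roll '[0,0,0]' --claw '[0.02,0.02,0.02]' --newtons 3

```text
t: 22.08
tool_pos: [0.585, -0.2359, 0.032]
eef_rot: [0.265, 0.677, 0.642, -0.246]
force: [0.7, 0.7, 4.7]
width: 0.369
grasp_force: 3.0
```

```bash
python3 b.py
```

```text
{'t': 22.075, 'qpos': [-0.24, 0.529, 1.715, -0.943, 0.939, 0.414], 'tool_pos': [0.585, -0.236, 0.032], 'force': [0.697, 0.729, 4.719]}
toolz [ 0.007 -0.674 -0.739] tooly [ 0.998 -0.037  0.042] tilt 42.4
first (190, 245, 273) rows [(190, 245, 273), (200, 231, 287), (210, 231, 287), (220, 229, 288), (230, 229, 289), (240, 228, 289), (250, 229, 288), (260, 229, 289), (270, 233, 284)]
profile [(236, 114), (238, 116), (240, 117), (242, 116), (244, 115), (246, 114), (248, 115), (250, 115), (252, 116), (254, 115), (256, 116), (258, 116), (260, 107), (262, 100), (264, 101), (266, 103), (268, 126), (270, 119), (272, 107), (274, 104), (276, 107), (278, 121), (280, 123), (282, 122), (284, 122), (286, 121), (288, 124)]
near bottom [ 0.5865 -0.2144  0.012 ]
```

Request:
arm_command --pt "0.0 0.0 0.0" --pt "0.0 0.0 0.0" --pt "0.0 0.0 0.0" --pt "0.0 0.0 0.0" --roll '[0,0,0,0]' --claw '[0.037,0.04,0.044,0.05]'

```text
t: 22.62
tool_pos: [0.5841, -0.2357, 0.031]
eef_rot: [0.264, 0.677, 0.642, -0.246]
force: [-0.8, -0.5, 0.1]
width: 0.537
grasp_force: 0.0
```

```bash
python3 b.py
```

```text
{'t': 22.625, 'qpos': [-0.24, 0.53, 1.716, -0.942, 0.939, 0.414], 'tool_pos': [0.584, -0.236, 0.031], 'force': [-0.842, -0.52, 0.124]}
toolz [ 0.005 -0.673 -0.74 ] tooly [ 0.998 -0.037  0.041] tilt 42.3
first (169, 246, 269) rows [(170, 243, 273), (180, 229, 283), (190, 228, 285), (200, 228, 286), (210, 228, 287), (220, 228, 288), (230, 228, 288), (240, 227, 290), (250, 227, 289), (260, 232, 285)]
profile [(236, 110), (238, 112), (240, 110), (242, 111), (244, 111), (246, 112), (248, 111), (250, 112), (252, 113), (254, 112), (256, 112), (258, 111), (260, 108), (262, 108), (264, 130), (266, 201), (268, 216), (270, 215), (272, 216), (274, 218), (276, 218), (278, 218), (280, 218), (282, 217), (284, 217), (286, 217), (288, 217)]
near bottom [ 0.5865 -0.1913  0.012 ]
```

Request:
arm_command --pt "0.0 0.015 0.0" --pt "0.0 0.045 0.0" --pt "0.0 0.08 0.0" --pt "0.0 0.08 0.0" --pt "0.0 0.08 -0.009" --pt "0.0 0.08 -0.009" --pt "0.0 0.08 -0.009" --roll '[0,0,0,0,0,0,0]' --claw '[0.05,0.05,0.05,0.02,0.02,0.02,0.02]'

```text
t: 23.55
tool_pos: [0.584, -0.1564, 0.0221]
eef_rot: [0.264, 0.677, 0.641, -0.247]
force: [1.4, -0.9, -0.0]
width: 0.221
grasp_force: 0.0
```

```bash
python3 b.py; python3 - <<'E'
from h import *
P=cam("wrist")
im=capture("wrist").astype(int);am=((im[:,:,0]>im[:,:,2]*2)&(im[:,:,0]>70)).astype(np.uint8)
n,l,q,c=cv2.connectedComponentsWithStats(am)
for i in range(1,n):
    if q[i,4]>100:print(q[i],onz(P,(q[i,0]+(q[i,2]-1)/2,q[i,1]-.5),.012).round(4))
for X in ([.586,-.191,.012],[.586,-.191,.052]): print(proj(P,np.array(X)).round(1))
T=cam("top");t=capture("top").astype(int);am=((t[:,:,0]>t[:,:,2]*2)&(t[:,:,0]>70));r,c=np.nonzero(am[160:215,270:330]);print("top amber",c.min()+270,c.max()+270,r.min()+160,r.max()+160) if len(c) else print("none")
print(proj(T,np.array([.586,-.208,.075])))
E
```

```text
{'t': 23.55, 'qpos': [-0.103, 0.552, 1.706, -0.906, 1.017, 0.504], 'tool_pos': [0.584, -0.156, 0.022], 'force': [1.35, -0.878, -0.011]}
toolz [ 0.005 -0.673 -0.739] tooly [ 0.998 -0.038  0.041] tilt 42.3
first (241, 257, 273) rows [(250, 243, 274), (260, 242, 275), (270, 241, 276)]
profile [(236, 165), (238, 160), (240, 121), (242, 97), (244, 97), (246, 97), (248, 98), (250, 97), (252, 97), (254, 97), (256, 99), (258, 99), (260, 99), (262, 98), (264, 95), (266, 96), (268, 98), (270, 98), (272, 99), (274, 98), (276, 98), (278, 98), (280, 101), (282, 97), (284, 96), (286, 98), (288, 97)]
near bottom [ 0.583  -0.1914  0.012 ]
[ 240  241   40   54 1882] [ 0.5839 -0.1919  0.012 ]
[262.2 239.9]
[264.9 292.2]
none
[296.13643924 188.99338876]
```

Request:
arm_command --pt "0.0 -0.02 0.0" --pt "0.0 -0.028 0.0" --pt "0.0 -0.033 0.0" --pt "0.0 -0.038 0.0" --pt "0.0 -0.043 0.0" --pt "0.0 -0.048 0.0" --pt "0.0 -0.053 0.0" --pt "0.0 -0.057 0.0" --pt "0.0 -0.06 0.0" --roll '[0,0,0,0,0,0,0,0,0]' --claw '[0.02,0.02,0.02,0.02,0.02,0.02,0.02,0.02,0.02]'

```text
t: 24.82
tool_pos: [0.5843, -0.216, 0.0223]
eef_rot: [0.264, 0.677, 0.642, -0.246]
force: [0.9, 1.1, -0.6]
width: 0.217
grasp_force: 0.3
```

```bash
cat > b2.py <<'E'
from h import *
st();P=cam("wrist")
im=capture("wrist").astype(int);am=((im[:,:,0]>im[:,:,2]*2)&(im[:,:,0]>70)).astype(np.uint8)
n,l,q,c=cv2.connectedComponentsWithStats(am)
for i in range(1,n):
    if q[i,4]>100:
        e=onz(P,(q[i,0]+(q[i,2]-1)/2,q[i,1]-.5),.012);print(q[i],e.round(4),[proj(P,np.array([e[0],e[1],z])).round(1).tolist() for z in (.012,.052)])
E
python3 b2.py
```

```text
{'t': 24.825, 'qpos': [-0.206, 0.546, 1.715, -0.941, 0.951, 0.449], 'tool_pos': [0.584, -0.216, 0.022], 'force': [0.891, 1.06, -0.553]}
toolz [ 0.006 -0.673 -0.739] tooly [ 0.998 -0.037  0.041] tilt 42.3
[ 238  224   42   71 2473] [ 0.5845 -0.2214  0.012 ] [[258.5, 223.5], [261.3, 282.6]]
[231 335   8  17 104] [ 0.4498 -1.255   0.012 ] [[234.5, 334.5], [234.8, 344.2]]
```

Request:
arm_command --pt "0.0 -0.002 0.0" --pt "0.0 -0.004 0.0" --pt "0.0 -0.004 0.0" --roll '[0,0,0]' --claw '[0.02,0.02,0.02]'

```text
t: 25.25
tool_pos: [0.5844, -0.2198, 0.0223]
eef_rot: [0.264, 0.677, 0.642, -0.246]
force: [-0.5, 0.9, -0.4]
width: 0.216
grasp_force: 0.2
```

Request:
arm_command --pt "0.0 -0.001 0.0" --pt "0.0 -0.002 0.0" --pt "0.0 -0.002 0.0" --roll '[0,0,0]' --claw '[0.02,0.02,0.02]'

```text
t: 25.62
tool_pos: [0.5843, -0.2218, 0.0223]
eef_rot: [0.264, 0.677, 0.642, -0.246]
force: [-0.3, 0.7, 0.2]
width: 0.215
grasp_force: 0.3
```

```bash
python3 b2.py
```

```text
{'t': 25.625, 'qpos': [-0.216, 0.546, 1.715, -0.944, 0.945, 0.443], 'tool_pos': [0.584, -0.222, 0.022], 'force': [-0.28, 0.709, 0.228]}
toolz [ 0.006 -0.673 -0.739] tooly [ 0.998 -0.037  0.041] tilt 42.3
[ 238  224   42   71 2471] [ 0.5845 -0.2272  0.012 ] [[258.5, 223.5], [261.3, 282.5]]
[231 335   7  18 102] [ 0.4478 -1.261   0.012 ] [[234.0, 334.5], [234.2, 344.2]]
```

Request:
arm_command --pt "0.0 -0.001 0.0" --pt "0.0 -0.001 0.0" --roll '[0,0]' --claw '[0.02,0.02]'

```text
t: 25.92
tool_pos: [0.5844, -0.2228, 0.0223]
eef_rot: [0.264, 0.677, 0.642, -0.246]
force: [0.3, -0.1, 0.2]
width: 0.216
grasp_force: 0.3
```

Request:
arm_command --pt "0.0 -0.001 0.0" --pt "0.0 -0.001 0.0" --roll '[0,0]' --claw '[0.02,0.02]'

```text
t: 26.18
tool_pos: [0.5845, -0.2236, 0.0223]
eef_rot: [0.264, 0.677, 0.642, -0.246]
force: [0.2, 2.3, 0.0]
width: 0.215
grasp_force: 0.7
```

```bash
python3 b2.py
```

```text
{'t': 26.175, 'qpos': [-0.219, 0.546, 1.715, -0.945, 0.942, 0.441], 'tool_pos': [0.584, -0.224, 0.022], 'force': [0.159, 2.326, 0.022]}
toolz [ 0.006 -0.673 -0.74 ] tooly [ 0.998 -0.037  0.042] tilt 42.3
[ 238  223   42   72 2486] [ 0.5847 -0.2276  0.012 ] [[258.5, 222.5], [261.3, 281.9]]
[230 335   7  17 105] [ 0.4448 -1.2586  0.012 ] [[233.0, 334.5], [233.2, 344.3]]
```

Request:
arm_command --pt "0.0 0.02 0.0" --pt "0.0 0.06 0.01" --pt "0.0 0.07 0.06" --pt "0.0 0.07 0.12" --pt "0.0 0.07 0.18" --pt "0.0 0.07 0.24" --pt "0.0 0.065 0.3" --pt "0.0 0.03 0.33" --pt "0.0 -0.01 0.33" --pt "0.0 -0.028 0.32" --pt "0.0 -0.028 0.32" --pt "0.0 -0.028 0.32" --roll '[0,0,0,0,0,0,0,0,0,0,0,0]' --claw '[0.02,0.02,0.02,0.0,0.0,0.0,0.0,0.0,0.0,0.0,0.0,0.0]' --newtons 10

```text
t: 27.72
tool_pos: [0.5843, -0.2504, 0.341]
eef_rot: [0.263, 0.676, 0.642, -0.246]
force: [0.1, -0.9, 0.1]
width: 0.004
grasp_force: 0.0
```

```bash
python3 - <<'E'
from h import *
st();P=cam("wrist")
im=capture("wrist").astype(int)
print(proj(P,np.array([.585,-.2445,.306])),proj(P,np.array([.585,-.2225,.306])),proj(P,np.array([.607,-.2445,.306])))
bl=(im.max(2)<60).astype(np.uint8)
for r in range(200,300,10):
    k=np.nonzero(bl[r,180:340])[0]+180
    print(r,[int(v) for v in im[r,200:320:10].mean(1)])
# side: V / bottle / cap check
S=cam("side");s=capture("side").astype(int);am=((s[:,:,0]>s[:,:,2]*2)&(s[:,:,0]>70)).astype(np.uint8)
n,l,q,c=cv2.connectedComponentsWithStats(am)
for i in range(1,n):
    if q[i,4]>15: print(q[i],"bottom",onz(S,(q[i,0]+(q[i,2]-1)/2,q[i,1]+q[i,3]-.5),.012).round(4))
E
```

```text
{'t': 27.725, 'qpos': [-0.265, 0.155, 1.516, -0.734, 1.314, -0.077], 'tool_pos': [0.584, -0.25, 0.341], 'force': [0.066, -0.894, 0.096]}
toolz [ 0.005 -0.672 -0.74 ] tooly [ 0.999 -0.036  0.039] tilt 42.3
[257.28350243 182.67415401] [255.8057929  162.95055115] [290.05078087 180.93724016]
200 [154, 154, 153, 150, 149, 148, 146, 146, 150, 142, 150, 149]
210 [149, 135, 116, 106, 105, 83, 111, 107, 103, 103, 107, 106]
220 [154, 153, 153, 155, 151, 135, 74, 100, 105, 104, 101, 101]
230 [151, 154, 153, 156, 95, 91, 73, 94, 99, 145, 150, 151]
240 [154, 153, 154, 139, 96, 88, 71, 97, 93, 151, 151, 159]
250 [152, 153, 152, 92, 94, 76, 69, 92, 95, 111, 204, 203]
260 [154, 154, 152, 93, 95, 70, 72, 94, 93, 97, 208, 206]
270 [41, 41, 41, 33, 39, 55, 72, 97, 41, 40, 43, 36]
280 [45, 43, 43, 42, 40, 55, 73, 95, 39, 36, 41, 43]
290 [41, 46, 41, 38, 42, 55, 79, 85, 39, 44, 36, 39]
[270 127  10   9  67] bottom [ 0.5583 -0.5542  0.012 ]
[270 140   7   3  18] bottom [ 0.5591 -0.5084  0.012 ]
[269 152  10   5  19] bottom [ 0.5477 -0.4234  0.012 ]
[254 180   9  12  91] bottom [ 0.5795 -0.2254  0.012 ]
[236 281  10   9  80] bottom [0.5744 0.1811 0.012 ]
```

Request:
arm_command --pt "0.0 0.0 -0.015" --pt "0.0 0.0 -0.025" --pt "0.0 0.0 -0.032" --pt "0.0 0.0 -0.036" --pt "0.0 0.0 -0.036" --roll '[0,0,0,0,0]' --claw '[0.0,0.0,0.0,0.0,0.0]'

```text
t: 28.45
tool_pos: [0.5843, -0.2517, 0.3066]
eef_rot: [0.264, 0.677, 0.642, -0.246]
force: [-1.9, 2.7, 3.7]
width: 0.005
grasp_force: 1.8
```

Request:
arm_command --pt "0.0 0.0 -0.008" --pt "0.0 0.0 -0.016" --pt "0.0 0.0 -0.024" --pt "0.0 0.0 -0.03" --pt "0.0 0.0 -0.034" --pt "0.0 0.0 -0.034" --roll '[0,0,0,0,0,0]' --claw '[0.0,0.0,0.0,0.0,0.0,0.0]'

```text
t: 29.2
tool_pos: [0.5848, -0.2521, 0.274]
eef_rot: [0.265, 0.677, 0.641, -0.246]
force: [-2.9, 2.3, 6.8]
width: 0.005
grasp_force: 3.6
```

Request:
arm_command --pt "0.0 0.0 -0.003" --pt "0.0 0.0 -0.005" --pt "0.0 0.0 -0.005" --roll '[0,0,0]' --claw '[0.0,0.0,0.0]'

```text
t: 29.58
tool_pos: [0.5848, -0.2521, 0.2693]
eef_rot: [0.265, 0.677, 0.641, -0.246]
force: [-2.7, 4.3, 7.4]
width: 0.008
grasp_force: 3.8
```

Request:
arm_command --pt "0.0 0.0 -0.002" --pt "0.0 0.0 -0.004" --pt "0.0 0.0 -0.004" --roll '[0,0,0]' --claw '[0.0,0.0,0.0]'

```text
t: 29.95
tool_pos: [0.5848, -0.2521, 0.2655]
eef_rot: [0.265, 0.677, 0.641, -0.246]
force: [-3.2, 3.6, 9.0]
width: 0.004
grasp_force: 4.0
```

Request:
arm_command --pt "0.0 0.0 -0.002" --pt "0.0 0.0 -0.003" --pt "0.0 0.0 -0.003" --roll '[0,0,0]' --claw '[0.0,0.0,0.0]'

```text
t: 30.32
tool_pos: [0.5848, -0.2521, 0.2641]
eef_rot: [0.266, 0.677, 0.641, -0.246]
force: [-6.5, 6.8, 11.8]
width: 0.006
grasp_force: 6.5
```

Request:
arm_command --pt "0.0 0.0 -0.001" --pt "0.0 0.0 -0.002" --pt "0.0 0.0 -0.002" --roll '[0,0,0]' --claw '[0.0,0.0,0.0]'

```text
t: 30.7
tool_pos: [0.5849, -0.2522, 0.2625]
eef_rot: [0.266, 0.677, 0.641, -0.246]
force: [-6.4, 7.1, 13.3]
width: 0.003
grasp_force: 7.2
```

Request:
arm_command --pt "0.0 0.0 -0.001" --pt "0.0 0.0 -0.002" --pt "0.0 0.0 -0.002" --roll '[0,0,0]' --claw '[0.0,0.0,0.0]'

```text
t: 31.08
tool_pos: [0.5849, -0.2522, 0.2605]
eef_rot: [0.266, 0.677, 0.641, -0.246]
force: [-7.2, 7.9, 14.8]
width: 0.008
grasp_force: 7.3
```

Request:
arm_command --pt "0.0 0.0 -0.001" --pt "0.0 0.0 -0.002" --pt "0.0 0.0 -0.002" --roll '[0,0,0]' --claw '[0.0,0.0,0.0]'

```text
t: 31.45
tool_pos: [0.5849, -0.2522, 0.2586]
eef_rot: [0.266, 0.677, 0.641, -0.246]
force: [-6.9, 7.4, 14.7]
width: 0.007
grasp_force: 7.4
```

Request:
arm_command --pt "0.0 0.0 -0.001" --pt "0.0 0.0 -0.002" --pt "0.0 0.0 -0.002" --roll '[0,0,0]' --claw '[0.0,0.0,0.0]'

```text
t: 31.82
tool_pos: [0.5849, -0.2522, 0.2572]
eef_rot: [0.266, 0.677, 0.64, -0.247]
force: [-7.9, 8.3, 17.2]
width: 0.005
grasp_force: 8.5
```

Request:
arm_command --pt "0.0 0.0 -0.001" --pt "0.0 0.0 -0.001" --roll '[0,0]' --claw '[0.0,0.0]'

```text
t: 32.08
tool_pos: [0.5849, -0.2522, 0.2571]
eef_rot: [0.267, 0.677, 0.64, -0.247]
force: [-10.0, 10.7, 19.3]
width: 0.003
grasp_force: 10.0
```

Request:
arm_command --pt "0.0 0.0 -0.001" --pt "0.0 0.0 -0.001" --roll '[0,0]' --claw '[0.0,0.0]'

```text
t: 32.33
tool_pos: [0.585, -0.2522, 0.257]
eef_rot: [0.267, 0.677, 0.64, -0.247]
force: [-11.2, 12.8, 22.7]
width: 0.007
grasp_force: 11.5
```

Request:
arm_command --pt "0.0 0.0 0.004" --pt "0.0 0.0 0.01" --pt "0.0 0.0 0.022" --pt "0.0 0.0 0.035" --pt "0.0 0.0 0.05" --pt "0.0 0.0 0.065" --pt "0.0 0.0 0.08" --pt "0.0 0.02 0.11" --pt "0.0 0.06 0.13" --pt "0.0 0.11 0.13" --pt "0.0 0.11 0.13" --roll '[0,0,0,0,0,0,0,0,0,0,0]' --claw '[0.0,0.0,0.0,0.0,0.0,0.0,0.0,0.0,0.0,0.0,0.0]'

```text
t: 33.7
tool_pos: [0.5849, -0.139, 0.3802]
eef_rot: [0.264, 0.675, 0.643, -0.245]
force: [0.2, -0.6, -0.2]
width: 0.004
grasp_force: 0.0
```

```bash
python3 - <<'E'
from h import *
st();S=cam("side");s=capture("side").astype(int);am=((s[:,:,0]>s[:,:,2]*2)&(s[:,:,0]>70)).astype(np.uint8)
s0=np.load("pics/side0.npy").astype(int)
n,l,q,c=cv2.connectedComponentsWithStats(am)
for i in range(1,n):
    if q[i,4]>50: print(q[i])
c=slice(254,262)
print("bottle col now ",[int(v) for v in s[155:195,c].mean((1,2))]);print("bottle col t0  ",[int(v) for v in s0[155:195,c].mean((1,2))])
print("B ratio now ",[int(v) for v in (s[155:195,c,0]-s[155:195,c,2]).mean(1)]);print("t0",[int(v) for v in (s0[155:195,c,0]-s0[155:195,c,2]).mean(1)])
print("ram col now",[int(v) for v in s[112:160:2,c].mean((1,2))]);print("ram col t0 ",[int(v) for v in s0[112:160:2,c].mean((1,2))])
P=cam("wrist");w=capture("wrist").astype(int);am=((w[:,:,0]>w[:,:,2]*2)&(w[:,:,0]>70)).astype(np.uint8)
n,l,q,cc=cv2.connectedComponentsWithStats(am)
for i in range(1,n):
    if q[i,4]>50: print(q[i],onz(P,(q[i,0]+(q[i,2]-1)/2,q[i,1]-.5),.012).round(4))
E
```

```text
{'t': 33.7, 'qpos': [-0.073, 0.149, 1.447, -0.737, 1.495, 0.015], 'tool_pos': [0.585, -0.139, 0.38], 'force': [0.239, -0.589, -0.217]}
toolz [ 0.008 -0.672 -0.74 ] tooly [ 0.999 -0.033  0.041] tilt 42.3
[270 127  10   9  68]
[254 182   9  10  76]
[236 281  10   9  80]
bottle col now  [84, 86, 85, 95, 106, 113, 129, 163, 176, 157, 128, 112, 108, 108, 108, 108, 111, 131, 179, 213, 222, 220, 216, 201, 177, 157, 132, 94, 67, 59, 56, 55, 54, 56, 56, 59, 72, 96, 118, 123]
bottle col t0   [89, 87, 89, 97, 109, 116, 136, 168, 181, 161, 134, 116, 111, 110, 113, 110, 114, 132, 178, 215, 226, 228, 225, 214, 195, 172, 146, 108, 74, 63, 61, 59, 59, 60, 60, 62, 73, 99, 122, 125]
B ratio now  [-5, -5, -4, -4, 0, 2, 5, 8, 8, 6, 2, -1, -3, -3, -2, -3, -1, 1, 8, 10, 10, 10, 10, 10, 12, 16, 33, 61, 81, 77, 73, 72, 71, 72, 72, 66, 43, 12, -4, -7]
t0 [-5, -6, -5, -3, -1, 2, 5, 8, 9, 6, 1, -2, -2, -2, -3, -3, -2, 0, 8, 11, 9, 8, 8, 10, 11, 15, 31, 60, 85, 84, 78, 76, 77, 76, 75, 70, 51, 18, -4, -7]
ram col now [60, 68, 27, 29, 24, 15, 18, 67, 66, 60, 65, 64, 66, 64, 67, 66, 58, 74, 105, 84, 82, 85, 86, 95]
ram col t0  [19, 18, 15, 14, 14, 14, 15, 57, 58, 57, 60, 53, 51, 52, 62, 65, 58, 78, 110, 88, 86, 86, 87, 97]
[243  47  18  16 222] [ 0.5848 -0.2299  0.012 ]
[235 165   6  12  58] [ 0.5325 -0.5587  0.012 ]
```

```bash
python3 -c "
from bench import env
print(env.close_job())"
```

```text
the job is handed in; nothing more can be done
None
```

The changeover is finished and the job is handed in: the closed bottle stands in the tray, and the other bottle stands against the V stop with its cap pressed home (stop felt at about 23 N). The ram is back up, and the side view shows that bottle's cap height matching the closed bottle's at the start. My first push to the V stop tilted the bottle about 20° in the grip (by eye), so I set it down upright and pushed it in with the fingertips.

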